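# Swing out the prop leg of the work light and stand it on the mat

### The job

The yellow work light is in its black charging dock with its red prop leg folded. Put it upright in the blue-fenced bench stop (red leg on the side of the short blue post and low curb) and let go of it, then, with the light still in the bench stop, push the leg out all the way to its stop. Take the light again and stand it on its lower end and its leg on the black mat, clear of the small aluminium angle lying there, with the lens side facing that angle; do not let the light fall, and do not shove the angle, the oil bottle or the tape rolls about.

Things in the scene. Friction and masses are not known exactly. Their poses are not given: they have to be found in the camera images.
- light: yellow work light, an upright slab 30 (x) x 64 (y) x 140 (z) mm, about 0.4 kg, with a white lens on its -x face and the red leg on its +x (back) face. Origin: centre of its lower end; z points up through it to the top.
- leg (a joint): hinge of the red leg plate, rad: 0 folded flat on the back of the light, 1.57 fully out against its stop, square to the back. Stiff (0.15 N m of friction, about 2.5 N at the plate's end), stays where it is left; pushing it tips the light over unless braced. Out, it stands where a finger on the back would go, so the light must then be taken across its 64 mm width.
- leg_hinge (a point): point on the hinge line (parallel to the light's z), at x = 20, y = 15, z = 0 mm in the light's frame. The leg plate, 6 mm thick, reaches 85 mm from this line, z = 30 to 130 mm. Folded it points to the light's -y, sticks out 38 mm past that side, and light and leg are 38 mm thick together (x = -15 to 23). It swings about +z; fully out it points to the light's +x.
- leg_foot (a point): underside of the rubber foot at the free end of the leg: 76 mm from the hinge line, 22 mm above the light's lower end. Standing on the lower end's back edge and this foot, the light leans back (top towards its +x) by about 0.26 rad.
- leg_tab (a point): point in the middle of the leg plate's thickness, 70 mm from the hinge line, 110 mm above the light's lower end: a good place to push from the inner side. Its x axis is normal to the plate, pointing outwards (the way it swings).
- dock: black charging dock, fixed. Origin: centre of its underside. The light stands on its floor 10 mm up, axes parallel, origin over origin, between low lips (x) up to 33 mm and two cheeks (y = +-36 to +-44 mm, x = +-14 mm) 127 mm high, which leave only the front and back of the light free to grasp.
- bench_stop: steel bench stop, fixed; origin: centre of its underside. Base 120 x 120 mm. The light stands on its floor 6 mm up, axes parallel, origin over origin, leg side to +x, 4 mm play all round (pocket 38 x 72 mm). 76 mm high: fence on -x (y = +-30), post on +x (y = 23 to 35), fence on +y. 24 mm high: curbs on the rest of +x (under the leg) and on -y.
- mat: black rubber mat with a thin yellow line, 280 (x) x 200 (y) x 4 mm, fixed. Origin: centre of its underside.
- angle: small drilled aluminium angle, 75 x 25 x 20 mm, 0.03 kg, lying loose on the mat near its -x end, the workpiece to be lit. Origin: centre of its underside.
- oil_bottle: white squeeze bottle with a red cap, 52 mm across, 140 mm high, standing; bystander at the back left of the work. Origin: centre of its underside.
- green_tape: roll of green tape lying on a roll of masking tape; bystander. Origin: centre of its underside.

How it is judged:
By the outcome, as a careful person would: the job done as asked, in the order asked, and still so for the second after the job is handed in, with the robot touching nothing.
It also fails if it takes over 69 s, if anything falls off the work surface, if the arm or the gripper's body presses on something with over 40 N, if the wrist force passes 120 N, or if a joint passes its speed limit or range.

### The arm

A 6-joint arm with a two-finger parallel gripper is mounted at the origin on the work surface; the furniture and walls round the work are solid. World frame = base frame: x ahead of the robot, y to its left, z up, the work surface at z = 0. Lengths are in mm, angles in rad, forces in N, time in s.
With the tool pointing down it reaches from about 350 to 925 mm from the base axis. Payload 6.4 kg.
Tool frame: the origin (TCP) lies on the centre line of the jaws, within the pads' length; the fingertips stand 11 mm ahead of it and the grasp point (between the pads) lies 8 mm behind it; z points along the fingers, y is the line along which they close (so a half turn about z gives the same grasp; the last joint's range is limited). The gripper opens to 94 mm and grips with 3 to 60 N. Pads are 16 mm wide; open, the fingers measure 119 mm over their backs; the gripper's body (75 mm by 177 mm) begins 78 mm behind the grasp point.
Start: joints at [1.139, 0.245, 1.558, -0, 1.339, -0.174], TCP at [165.717, 628.532, 216.455] pointing down, gripper open.
Joint ranges: [-3.13, 3.13], [-1.02, 2.26], [0.13, 2.54], [-0.95, 4.09], [0.21, 2.88], [-2.74, 2.74]. Speed limits (rad/s): [2.57, 2.57, 3.14, 3.14, 3.14, 3.14].

### API

Orientations are given as a rotation vector (axis times angle).
In Python, from rig import r gives the robot as it stands.
- The arm moves only by the shell command python3 -m pendant 'ROWS' [FORCE]. ROWS is JSON, a list of rows, each an object with "turn": the turn, a rotation vector about the tool's x, y, z in rad, a list of three; "travel": the shift along the tool's x, y, z in mm, a list of three; "claw": the finger opening in mm, from 0 to 94. A call has 1 to 8 rows; each row is the pose to reach, as a shift and turn from the pose commanded when the call began, along the tool's axes at that moment; what a row does not reach only later rows make up. A row lasts 1/8 s, in which the tool goes at most 62.5 mm and 10.7 degrees, less where a joint would pass 70% of its speed; a pose out of reach is approached as far as the arm can. A call with a gripper value outside its range is refused whole. The fingers move at their own pace and stop on an object; FORCE is the grip in N (left out, the last holds). Time passes only in rows, so rows that repeat a pose let the fingers close. It gives the time, the measured TCP pose, the force, the opening and the grip force at its end, in the units of the state.
- r.get_obs(): the state, without advancing time (a new reading comes with each control period).
- r.read_camera(name): name is "scene" or "top" or "wrist"; returns the picture (480x640x3 uint8, blue, green, red); there is no depth.
- r.get_calibration(name): a dict with "fx", "fy", "cx", "cy" (pixels), "k1" (the pictures are not rectified: a ray, as slopes to the right and down, at radius r is drawn at 1 + k1 r^2 times it, then the intrinsics apply), "rvec" (rotation vector, rad) and "tvec" (3), from world to camera coordinates, as OpenCV has them. Camera axes: x right, y down, z forward; pixel columns grow to the right and rows downward; lengths in mm; the calibration is good to about 2 mm. A picture is of the moment at which its call begins: read the wrist's pose just before it. get_calibration takes no time and is no camera call; for the wrist camera it gives the pose at the moment of the call.
- r.finish_job(): hands the job in; it is judged then, once.
The state is a dict: "clock": time; "joint_pos": joint angles; "qvel": joint speeds; "effort": joint torques, N m; "tool_pos": TCP position; "tool_rot": TCP orientation; "force": force on the tool from outside, world axes, zero at the start; "wrist_torque": the same for the moment, N m; "opening": opening from 0.0 (shut) to 1.0 (fully open); "grip_force": force on a finger pad.
Only numpy, scipy, OpenCV 4.12 (cv2) and the standard library are available. Lean on these libraries where they do the work, as an engineer would, in place of code of your own. Each camera call takes 0.05 s, during which the arm holds its last target. There are 200 camera calls.

## Working session

There is one attempt and no reset: what is moved stays moved. The work goes in short steps, Python scripts to look and compute and a shell command to move; the robot and the scene stay as the last step left them, time stands still between calls to the robot, and variables do not carry over. Pictures are saved under pics/ and viewed, at most 10 in all, crops included, and the job is handed in when it is done.

```bash
ls; mkdir -p pics; python3 - <<'E'
from rig import r
import cv2
o=r.get_obs();print(o)
for n in("scene","top"):
    cv2.imwrite(f"pics/{n}0.png",r.read_camera(n)); print(n,r.get_calibration(n))
E
```

```text
pics
{'clock': 0.0, 'joint_pos': array([ 1.13889322e+00,  2.45793631e-01,  1.55897495e+00, -3.36413078e-05,
        1.33869543e+00, -1.74051828e-01]), 'qvel': array([ 0.00016343, -0.00068791, -0.00059253, -0.00061291, -0.00106121,
       -0.00267228]), 'effort': array([-6.25111425e-04, -4.15827799e+01, -3.14609528e+01,  6.84658648e-02,
        3.32134380e-02, -1.31094425e-04]), 'tool_pos': array([165.48397572, 627.99560391, 215.37941626]), 'tool_rot': array([-4.03830677e-01, -3.11499689e+00,  2.82050810e-03]), 'force': array([-0.05860652, -0.40613645,  0.07038253]), 'wrist_torque': array([-0.02279832, -0.00482725,  0.02766289]), 'grip_force': 0.0, 'opening': 0.9987784072033987}
scene {'fx': 611.4430634641466, 'fy': 611.4430634641466, 'cx': 327.5628416729533, 'cy': 239.26066047188343, 'k1': -0.15475494586366811, 'rvec': array([ 2.10247076, -1.05838289,  0.47605152]), 'tvec': array([-295.82937415,  441.46693638,  975.64208835])}
top {'fx': 460.2013995706167, 'fy': 460.2013995706167, 'cx': 315.3042423959602, 'cy': 239.8608010721669, 'k1': 0.03345609308551389, 'rvec': array([ 2.17203505, -2.12277373,  0.14222998]), 'tvec': array([  58.72135125,  590.42587447, 1122.51557363])}
```

View pics/scene0.png

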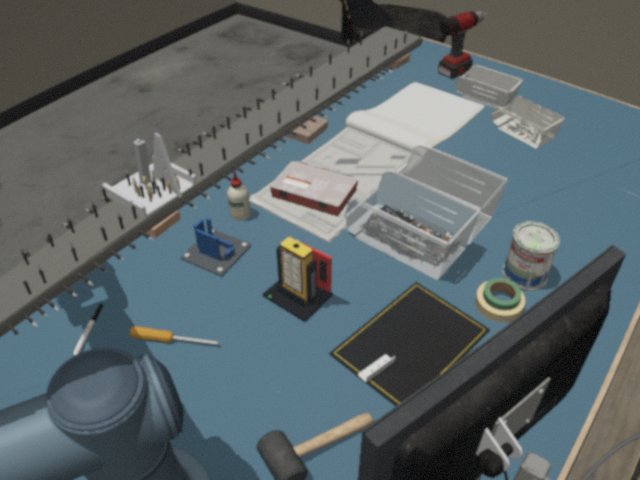

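View pics/top0.png

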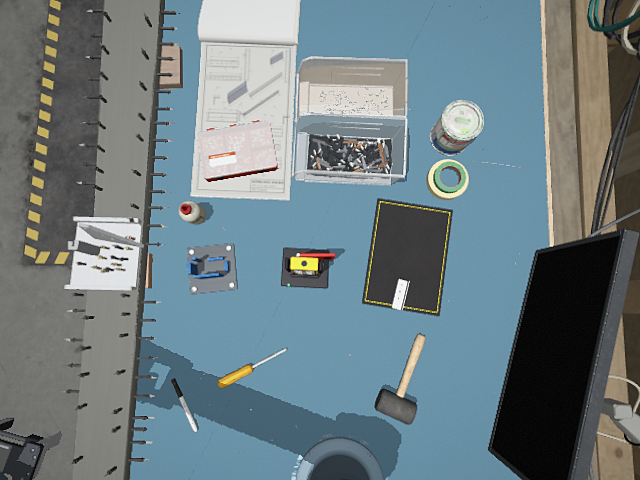

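The top view has the light at (304,265), the bench stop at (212,268), the mat at (408,258) and the angle at (400,294). World +x points up in the picture and +y points left. The leg lies on the light's +x side, pointing to -y.

```bash
cat > h.py <<'E'
import numpy as np, cv2
from rig import r
from scipy.spatial.transform import Rotation as R
def ray(cal,uv):
    K=np.array([[cal['fx'],0,cal['cx']],[0,cal['fy'],cal['cy']],[0,0,1]])
    p=cv2.undistortPoints(np.array(uv,float).reshape(-1,1,2),K,np.array([cal['k1'],0,0,0,0]))[:,0]
    M=R.from_rotvec(cal['rvec']).as_matrix()
    return -M.T@cal['tvec'], np.c_[p,np.ones(len(p))]@M
def onz(cal,uv,z):
    c,d=ray(cal,uv); return c+d*((z-c[2])/d[:,2])[:,None]
def proj(cal,P):
    K=np.array([[cal['fx'],0,cal['cx']],[0,cal['fy'],cal['cy']],[0,0,1]])
    return cv2.projectPoints(np.array(P,float).reshape(-1,1,3),cal['rvec'],cal['tvec'],K,np.array([cal['k1'],0,0,0,0]))[0][:,0]
def blobs(m,amin=20):
    cs,_=cv2.findContours(m.astype(np.uint8),cv2.RETR_EXTERNAL,cv2.CHAIN_APPROX_NONE)
    return sorted([c for c in cs if cv2.contourArea(c)>amin],key=cv2.contourArea,reverse=True)
def rect(cal,c,z):
    P=onz(cal,c.reshape(-1,2),z)[:,:2].astype(np.float32)
    return cv2.minAreaRect(P)
E
python3 - <<'E'
from h import *
c=r.get_calibration("top"); im=cv2.imread("pics/top0.png"); h=cv2.cvtColor(im,cv2.COLOR_BGR2HSV).astype(int)
H,S,V=h[...,0],h[...,1],h[...,2]
def win(m,x0,y0,x1,y1):
    o=np.zeros_like(m);o[y0:y1,x0:x1]=m[y0:y1,x0:x1];return o
f=lambda t:[np.round(np.array(x),1).tolist() for x in t]
yel=(abs(H-27)<8)&(S>150)&(V>120)
print("yel light",[f(rect(c,b,150)) for b in blobs(win(yel,280,240,340,300))])
print("red leg",[f(rect(c,b,140)) for b in blobs(win(((H<8)|(H>172))&(S>130)&(V>90),280,240,345,300))])
print("dock",[f(rect(c,b,5)) for b in blobs(win(V<75,275,240,345,300))][:2])
print("stopbase",[f(rect(c,b,3)) for b in blobs(win((S<80),182,238,242,300))][:2])
b=blobs(win((S>170)&(H>100)&(H<125),182,238,242,300));print("stopblue",[(f(rect(c,q,76)),cv2.contourArea(q)) for q in b][:3])
print("mat",[f(rect(c,b,4)) for b in blobs(win((V<75)|yel,350,190,460,325))][:2])
print("angle",[f(rect(c,b,14)) for b in blobs(win((V>150)&(S<60),385,270,420,315))][:2])
big=np.hstack([cv2.resize(im[235:305,180:250],(400,400),interpolation=2),cv2.resize(im[235:305,272:342],(400,400),interpolation=2)])
cv2.imwrite("pics/crop0.png",big)
E
```

```text
yel light [[[515.6, 97.0], [36.4, 61.5], 1.3]]
red leg [[[537.8, 66.8], [13.9, 78.2], 1.3]]
dock [[[510.1, 82.9], [77.4, 106.0], 1.3], [[529.1, 143.8], [38.0, 14.4], 11.2]]
stopbase [[[514.5, 339.3], [121.4, 121.2], 7.5]]
stopblue [([[506.0, 368.2], [29.7, 16.9], 3.4], 41.5)]
mat [[[558.1, -166.9], [198.5, 276.8], 82.0]]
angle [[[458.0, -146.5], [28.5, 77.0], 76.5]]
```

View pics/crop0.png

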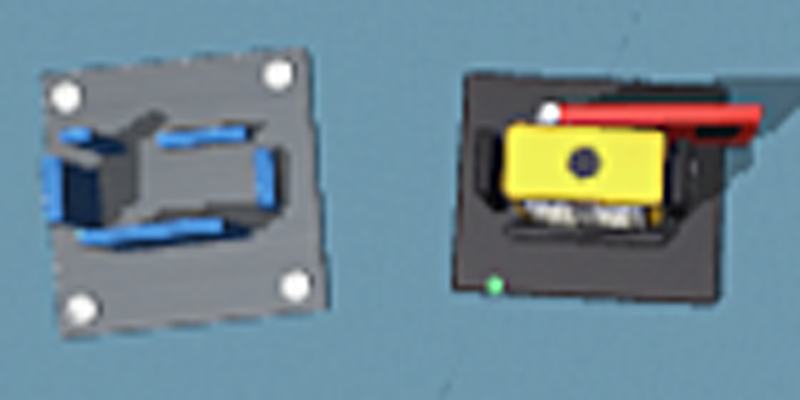

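The crop gives the stop base as a 121 mm square, centre (514,339), yaw about 7.5°. The dock and light are near yaw 0–1° around (510,95). Sizes match what is given. Next is a wrist view above the dock.

```bash
cat >> h.py <<'E'
def down(a,lean=0,yaw=0):
    "tool down, tool y along world angle a; then lean about the y axis of a frame at yaw"
    y=np.array([np.cos(a),np.sin(a),0]); z=np.array([0,0,-1.]); M=np.c_[np.cross(y,z),y,z]
    ax=np.array([-np.sin(yaw),np.cos(yaw),0]); return R.from_rotvec(ax*lean).as_matrix()@M
def goal(p,M):
    o=r.get_obs(); C=R.from_rotvec(o['tool_rot']).as_matrix()
    t=C.T@(np.array(p)-o['tool_pos']); w=R.from_matrix(C.T@M).as_rotvec()
    print('travel',t.round(1).tolist(),'turn',w.round(3).tolist(),'rows',max(np.linalg.norm(t)/62.5,np.linalg.norm(w)/.187).round(1),'j',o['joint_pos'].round(2),'clk',o['clock'])
E
python3 - <<'E'
from h import *
for a in(0,np.pi): goal([505,97,330],down(a))
E
```

```text
travel [-463.6, -427.1, -113.9] turn [-0.002, 0.001, 1.313] rows 10.2 j [ 1.14  0.25  1.56  0.    1.34 -0.17] clk 0.1
travel [-463.6, -427.1, -113.9] turn [-0.001, -0.002, -1.829] rows 10.2 j [ 1.14  0.25  1.56  0.    1.34 -0.17] clk 0.1
```

```bash
python3 -m pendant '[{"travel":[0,0,-114],"turn":[0,0,0],"claw":94},{"travel":[-60,-50,-114],"turn":[0,0,0.18],"claw":94},{"travel":[-463.6,-427.1,-113.9],"turn":[0,0,1.313],"claw":94},{"travel":[-463.6,-427.1,-113.9],"turn":[0,0,1.313],"claw":94},{"travel":[-463.6,-427.1,-113.9],"turn":[0,0,1.313],"claw":94},{"travel":[-463.6,-427.1,-113.9],"turn":[0,0,1.313],"claw":94},{"travel":[-463.6,-427.1,-113.9],"turn":[0,0,1.313],"claw":94},{"travel":[-463.6,-427.1,-113.9],"turn":[0,0,1.313],"claw":94}]'
python3 - <<'E'
from h import *
goal([505,97,330],down(0))
E
```

```text
clock: 1.1
tool_pos: [396.8, 267.4, 324.1]
tool_rot: [-2.219, -2.224, 0.0]
force: [0.7, 0.9, 0.2]
opening: 0.998
grip_force: 0.0
travel [-170.6, 107.8, -5.9] turn [-0.0, 0.0, 0.002] rows 3.2 j [ 0.36 -0.24  1.85  0.    1.53  0.35] clk 1.1
```

```bash
python3 -m pendant '[{"travel":[-170.6,107.8,-5.9],"turn":[0,0,0],"claw":94},{"travel":[-170.6,107.8,-5.9],"turn":[0,0,0],"claw":94},{"travel":[-170.6,107.8,-5.9],"turn":[0,0,0],"claw":94},{"travel":[-170.6,107.8,-5.9],"turn":[0,0,0],"claw":94},{"travel":[-170.6,107.8,-5.9],"turn":[0,0,0],"claw":94},{"travel":[-170.6,107.8,-5.9],"turn":[0,0,0],"claw":94}]'
python3 - <<'E'
from h import *
c=r.get_calibration("wrist"); im=r.read_camera("wrist"); cv2.imwrite("pics/w1.png",im)
import pickle; pickle.dump(c,open("w1.pkl","wb"))
h=cv2.cvtColor(im,cv2.COLOR_BGR2HSV).astype(int);H,S,V=h[...,0],h[...,1],h[...,2]
f=lambda t:[np.round(np.array(x),1).tolist() for x in t]
print("cam",-R.from_rotvec(c['rvec']).as_matrix().T@c['tvec'])
yel=(abs(H-27)<8)&(S>150)&(V>150)
print("yel",[f(rect(c,b,150)) for b in blobs(yel,300)][:2],[f(cv2.minAreaRect(b)) for b in blobs(yel,300)][:2])
print("red",[f(rect(c,b,140)) for b in blobs(((H<8)|(H>172))&(S>130)&(V>90),300)][:2])
E
```

```text
clock: 1.85
tool_pos: [504.8, 100.8, 330.1]
tool_rot: [-2.21, -2.232, -0.0]
force: [-0.4, -0.4, -0.3]
opening: 0.998
grip_force: 0.0
cam [502.94116273 181.48660936 497.88943742]
yel [[[517.5, 96.7], [62.9, 29.3], 88.4], [[317.6, 240.4], [14.6, 66.3], 29.3]] [[[333.2, 215.5], [34.4, 71.1], 3.2], [[87.3, 40.9], [85.6, 17.3], 59.0]]
red [[[538.7, 66.6], [7.2, 79.7], 0.1]]
```

View pics/w1.png

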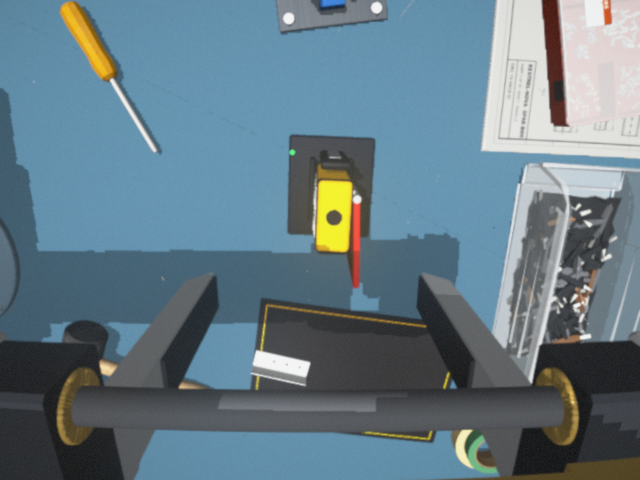

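Wrist view: the light's top is at (333,215), which casts to (517.5, 96.7) at z 150, measuring 63x29 mm with yaw about -0.02. The leg's position agrees. I'll descend to grasp across x, with the centre offset by 4 mm.

```bash
python3 - <<'E'
from h import *
goal([521.5,96.3,110],down(-0.02))
E
```

```text
travel [-4.9, 16.6, 220.3] turn [-0.0, -0.0, 0.03] rows 3.5 j [-0.02 -0.15  1.76  0.    1.53 -0.03] clk 1.9
```

```bash
python3 -m pendant '[{"travel":[-5,16.6,0],"turn":[0,0,0.03],"claw":94},{"travel":[-5,16.6,60],"turn":[0,0,0.03],"claw":94},{"travel":[-5,16.6,110],"turn":[0,0,0.03],"claw":94},{"travel":[-5,16.6,150],"turn":[0,0,0.03],"claw":94},{"travel":[-5,16.6,180],"turn":[0,0,0.03],"claw":94},{"travel":[-5,16.6,205],"turn":[0,0,0.03],"claw":94},{"travel":[-5,16.6,220],"turn":[0,0,0.03],"claw":94},{"travel":[-5,16.6,220],"turn":[0,0,0.03],"claw":94}]' 30
python3 - <<'E'
from h import *
goal([521.5,96.3,110],down(-0.02))
E
```

```text
clock: 2.9
tool_pos: [521.3, 95.4, 109.6]
tool_rot: [-2.243, -2.197, 0.002]
force: [0.6, 0.2, -0.2]
opening: 0.999
grip_force: 0.0
travel [0.9, 0.2, -0.4] turn [-0.002, -0.0, -0.001] rows 0.0 j [-0.03  0.09  1.94  0.    1.11 -0.01] clk 2.9
```

```bash
python3 -m pendant '[{"travel":[0,0,0],"turn":[0,0,0],"claw":45},{"travel":[0,0,0],"turn":[0,0,0],"claw":45},{"travel":[0,0,0],"turn":[0,0,0],"claw":45},{"travel":[0,0,0],"turn":[0,0,0],"claw":45},{"travel":[0,0,0],"turn":[0,0,0],"claw":45}]' 8
python3 -m pendant '[{"travel":[0,0,0],"turn":[0,0,0],"claw":20},{"travel":[0,0,0],"turn":[0,0,0],"claw":20},{"travel":[0,0,0],"turn":[0,0,0],"claw":20},{"travel":[0,0,0],"turn":[0,0,0],"claw":20}]' 8
python3 -m pendant '[{"travel":[0,0,0],"turn":[0,0,0],"claw":20},{"travel":[0,0,0],"turn":[0,0,0],"claw":20}]' 35
```

```text
clock: 3.52
tool_pos: [522.2, 94.6, 110.4]
tool_rot: [2.246, 2.197, 0.0]
force: [-0.5, 0.5, -0.1]
opening: 0.509
grip_force: 0.0
clock: 4.03
tool_pos: [522.2, 94.6, 110.4]
tool_rot: [2.246, 2.197, -0.0]
force: [0.7, -0.5, -0.3]
opening: 0.403
grip_force: 8.0
clock: 4.28
tool_pos: [522.1, 94.6, 110.3]
tool_rot: [-2.246, -2.197, 0.0]
force: [-0.5, -1.0, 1.6]
opening: 0.4
grip_force: 35.0
```

The grip shows 37.6 mm and 35 N, as expected. I'll lift and move near the stop for a close look.

```bash
python3 -m pendant '[{"travel":[0,0,-10],"turn":[0,0,0],"claw":20},{"travel":[0,0,-30],"turn":[0,0,0],"claw":20},{"travel":[0,0,-60],"turn":[0,0,0],"claw":20},{"travel":[0,0,-100],"turn":[0,0,0],"claw":20},{"travel":[0,0,-140],"turn":[0,0,0],"claw":20},{"travel":[0,0,-160],"turn":[0,0,0],"claw":20},{"travel":[0,0,-160],"turn":[0,0,0],"claw":20}]'
python3 - <<'E'
from h import *
goal([514,250,270],down(0.13))
E
```

```text
clock: 5.15
tool_pos: [522.6, 94.7, 271.1]
tool_rot: [2.245, 2.196, 0.002]
force: [0.2, -1.0, -5.5]
opening: 0.395
grip_force: 35.0
travel [155.1, -12.0, 1.1] turn [0.002, 0.0, -0.152] rows 2.5 j [-0.03 -0.08  1.8   0.    1.42 -0.01] clk 5.15
```

```bash
python3 -m pendant '[{"travel":[30,-2,0],"turn":[0,0,-0.03],"claw":20},{"travel":[75,-6,0],"turn":[0,0,-0.08],"claw":20},{"travel":[120,-9,0],"turn":[0,0,-0.12],"claw":20},{"travel":[145,-12,0],"turn":[0,0,-0.15],"claw":20},{"travel":[155,-12,0],"turn":[0,0,-0.15],"claw":20},{"travel":[155,-12,0],"turn":[0,0,-0.15],"claw":20},{"travel":[155,-12,0],"turn":[0,0,-0.15],"claw":20}]'
python3 - <<'E'
from h import *
c=r.get_calibration("wrist"); im=r.read_camera("wrist"); cv2.imwrite("pics/w2.png",im)
h=cv2.cvtColor(im,cv2.COLOR_BGR2HSV).astype(int);H,S,V=h[...,0],h[...,1],h[...,2]
f=lambda t:[np.round(np.array(x),1).tolist() for x in t]
print("cam",-R.from_rotvec(c['rvec']).as_matrix().T@c['tvec'])
p=proj(c,[[514,339,0]])[0].astype(int);print(p)
w=np.zeros_like(S,bool);w[max(0,p[1]-110):p[1]+110,max(0,p[0]-110):p[0]+110]=1
print("base",[f(rect(c,b,5)) for b in blobs((S<80)&w,500)][:2])
for b in blobs((S>170)&(H>100)&(H<125)&w,50): print("blue",f(rect(c,b,76)),f(rect(c,b,24)),cv2.contourArea(b))
E
```

```text
clock: 6.02
tool_pos: [513.6, 248.9, 269.7]
tool_rot: [-2.076, -2.357, 0.002]
force: [0.1, -0.7, -4.6]
opening: 0.395
grip_force: 35.0
cam [502.45148463 329.07024854 437.33451676]
[330 105]
base [[[512.1, 335.6], [119.9, 123.5], 7.4]]
blue [[490.7, 335.4], [4.8, 56.9], 7.9] [[489.0, 336.3], [5.5, 65.1], 7.9] 234.5
blue [[506.8, 376.0], [24.8, 8.4], 10.5] [[507.4, 382.8], [28.3, 9.6], 10.5] 229.0
blue [[530.6, 331.0], [3.4, 23.0], 8.2] [[534.7, 331.3], [3.8, 26.4], 8.2] 62.0
blue [[529.2, 368.7], [4.6, 10.5], 1.8] [[533.0, 374.4], [5.3, 12.0], 1.8] 56.5
```

View pics/w2.png

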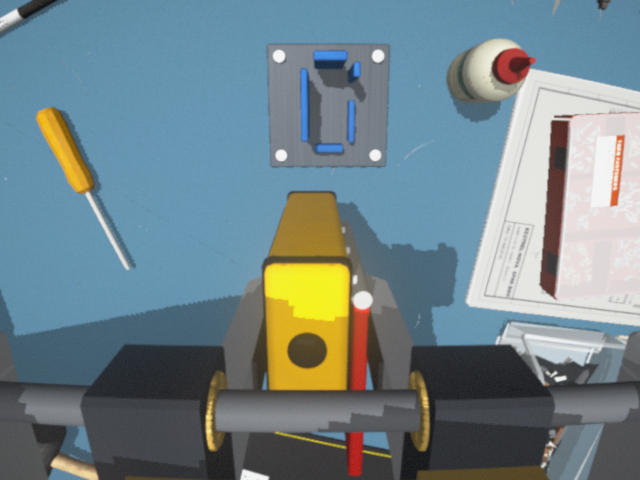

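The wrist view shows the stop at (328,105). Its fences give an origin near (512.2,337.7), yaw 0.13. The light is held upright. I'll check where the light sits in the grip from its top hole at (307,350).

```bash
python3 - <<'E'
from h import *
o=r.get_obs();c=r.get_calibration("wrist"); p=o['tool_pos'];C=R.from_rotvec(o['tool_rot']).as_matrix()
q=onz(c,[[307,350],[363,300]],p[2]+39.7); q[1]=onz(c,[[363,300]],p[2]+32)[0]
print("hole,hinge in tool frame",((q-p)@C).round(1))
print("stop dir",C[:,1])
# light origin in tool: x(tool)=+2 (y light), y(tool)=-4
M=down(0.131); L=np.array([512.3,337.7]); off=M[:2,:2]@np.array([2.0,-4.0])
goal([*(L-off),160],M); goal([*(L-off),107],M)
E
```

```text
hole,hinge in tool frame [[  1.3  -4.7 -39.7]
 [ 16.9  15.3 -32. ]]
stop dir [ 9.92009691e-01  1.26160554e-01 -5.36597401e-04]
travel [86.3, 13.9, 109.9] turn [-0.001, 0.0, -0.005] rows 2.2 j [ 0.25  0.02  1.71 -0.    1.41  0.13] clk 6.075
travel [86.4, 13.9, 162.9] turn [-0.001, 0.0, -0.005] rows 3.0 j [ 0.25  0.02  1.71 -0.    1.41  0.13] clk 6.075
```

```bash
python3 -m pendant '[{"travel":[40,7,0],"turn":[0,0,-0.005],"claw":20},{"travel":[75,13,20],"turn":[0,0,-0.005],"claw":20},{"travel":[86,14,50],"turn":[0,0,-0.005],"claw":20},{"travel":[86,14,70],"turn":[0,0,-0.005],"claw":20},{"travel":[86,14,80],"turn":[0,0,-0.005],"claw":20},{"travel":[86,14,80],"turn":[0,0,-0.005],"claw":20},{"travel":[86,14,80],"turn":[0,0,-0.005],"claw":20}]'
python3 - <<'E'
from h import *
M=down(0.131); L=np.array([512.3,337.7]); off=M[:2,:2]@np.array([1.7,-4.3])
goal([*(L-off),107],M)
c=r.get_calibration("scene");cal=c;im=r.read_camera("scene")
u=proj(c,[[512,338,80]])[0].astype(int);print(u)
cv2.imwrite("pics/s2.png",cv2.resize(im[u[1]-75:u[1]+60,u[0]-80:u[0]+80],None,fx=4,fy=4,interpolation=2))
E
```

```text
clock: 6.95
tool_pos: [517.4, 336.7, 191.7]
tool_rot: [2.069, 2.363, 0.003]
force: [-0.5, -0.4, -3.8]
opening: 0.397
grip_force: 35.0
travel [-0.1, -0.8, 84.7] turn [0.002, -0.001, 0.001] rows 1.4 j [ 0.39  0.19  1.67 -0.    1.28  0.26] clk 6.95
[211 226]
```

View pics/s2.png

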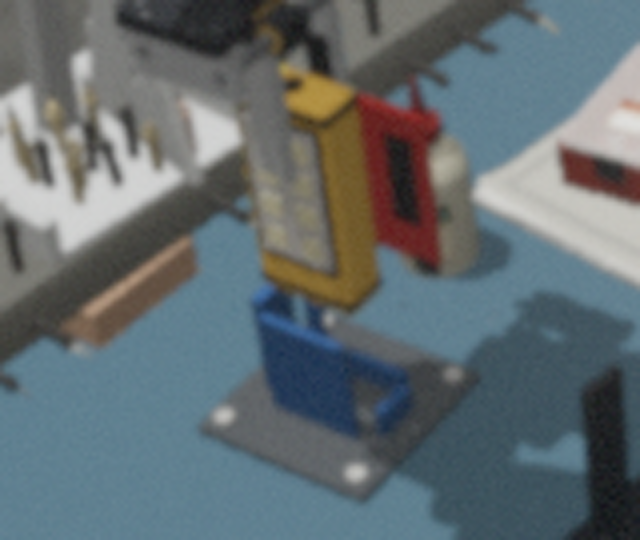

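The picture shows the light hanging square above the pocket. Lowering.

```bash
python3 -m pendant '[{"travel":[0,0,10],"turn":[0,0,0],"claw":20},{"travel":[0,0,22],"turn":[0,0,0],"claw":20},{"travel":[0,0,34],"turn":[0,0,0],"claw":20},{"travel":[0,0,44],"turn":[0,0,0],"claw":20},{"travel":[0,0,44],"turn":[0,0,0],"claw":20}]'
python3 -m pendant '[{"travel":[0,0,10],"turn":[0,0,0],"claw":20},{"travel":[0,0,20],"turn":[0,0,0],"claw":20},{"travel":[0,0,30],"turn":[0,0,0],"claw":20},{"travel":[0,0,38],"turn":[0,0,0],"claw":20},{"travel":[0,0,40],"turn":[0,0,0],"claw":20},{"travel":[0,0,40],"turn":[0,0,0],"claw":20}]'
```

```text
clock: 7.62
tool_pos: [515.7, 336.6, 144.7]
tool_rot: [-2.068, -2.363, 0.004]
force: [-0.3, -0.1, -4.2]
opening: 0.396
grip_force: 35.0
clock: 8.38
tool_pos: [516.7, 337.1, 106.4]
tool_rot: [2.069, 2.364, 0.001]
force: [-0.1, -1.5, -4.0]
opening: 0.396
grip_force: 35.0
```

```bash
python3 -m pendant '[{"travel":[0,0,1],"turn":[0,0,0],"claw":20},{"travel":[0,0,2],"turn":[0,0,0],"claw":20},{"travel":[0,0,2],"turn":[0,0,0],"claw":20}]'
```

```text
clock: 8.75
tool_pos: [516.8, 337.1, 106.3]
tool_rot: [2.068, 2.364, 0.0]
force: [-5.1, -2.9, 7.3]
opening: 0.394
grip_force: 35.0
```

Floor contact at the expected height. Releasing and rising.

```bash
python3 -m pendant '[{"travel":[0,0,0],"turn":[0,0,0],"claw":60},{"travel":[0,0,0],"turn":[0,0,0],"claw":80},{"travel":[0,0,0],"turn":[0,0,0],"claw":80},{"travel":[0,0,-15],"turn":[0,0,0],"claw":80},{"travel":[0,0,-60],"turn":[0,0,0],"claw":80},{"travel":[0,0,-110],"turn":[0,0,0],"claw":80},{"travel":[0,0,-150],"turn":[0,0,0],"claw":80},{"travel":[0,0,-150],"turn":[0,0,0],"claw":80}]' 10
python3 -m pendant '[{"travel":[-60,0,0],"turn":[0,0,0],"claw":0},{"travel":[-60,0,0],"turn":[0,0,0],"claw":0},{"travel":[-60,0,0],"turn":[0,0,0],"claw":0},{"travel":[-60,0,0],"turn":[0,0,0],"claw":0}]' 10
python3 - <<'E'
from h import *
c=r.get_calibration("wrist"); im=r.read_camera("wrist"); cv2.imwrite("pics/w3.png",im)
h=cv2.cvtColor(im,cv2.COLOR_BGR2HSV).astype(int);H,S,V=h[...,0],h[...,1],h[...,2]
f=lambda t:[np.round(np.array(x),1).tolist() for x in t]
yel=(abs(H-27)<8)&(S>150)&(V>150)
print("yel",[f(rect(c,b,146)) for b in blobs(yel,300)][:3])
print("red",[f(rect(c,b,136)) for b in blobs(((H<8)|(H>172))&(S>130)&(V>90),300)][:3])
print(r.get_obs()['opening'],r.get_obs()['tool_pos'])
E
```

```text
clock: 9.75
tool_pos: [518.6, 337.9, 260.0]
tool_rot: [2.066, 2.361, 0.014]
force: [-0.2, 0.0, -0.4]
opening: 0.851
grip_force: 0.0
clock: 10.25
tool_pos: [524.0, 278.2, 253.7]
tool_rot: [-2.067, -2.365, 0.001]
force: [1.2, -0.7, -0.6]
opening: 0.462
grip_force: 0.0
yel [[[511.8, 337.8], [28.9, 62.0], 7.6], [[330.3, 293.8], [13.9, 59.5], 28.6]]
red [[[535.0, 311.3], [6.7, 80.0], 7.2], [[632.9, 383.6], [23.0, 23.8], 57.2]]
0.4247905206692611 [524.08846767 278.28916482 253.87434815]
```

View pics/w3.png

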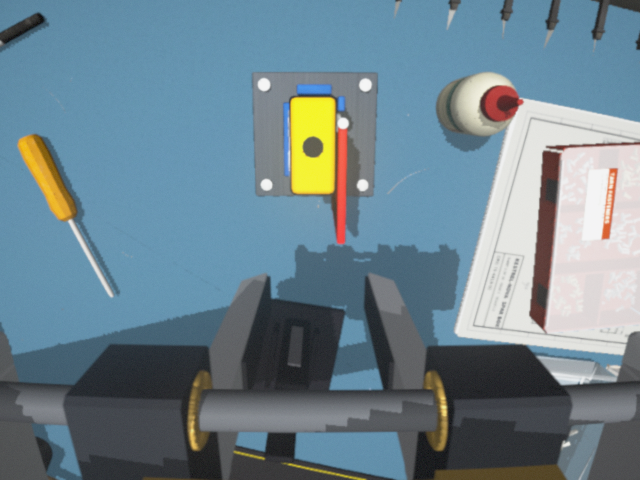

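The light stands in the stop at (511.8,337.8), yaw 0.13, leg folded and released. Now I'll plan the leg push with closed fingers.

```bash
cat >> h.py <<'E'
L=np.array([511.8,337.8]);yw=0.131
def tip(th,d,Rr=70):
    l=np.array([20,15])+Rr*np.array([np.sin(th),-np.cos(th)])-d*np.array([np.cos(th),np.sin(th)])
    c,s=np.cos(yw),np.sin(yw); return L+np.array([[c,-s],[s,c]])@l
def rel(p,M,p0,M0):
    return (M0.T@(np.array(p)-p0)).round(1).tolist(),R.from_matrix(M0.T@M).as_rotvec().round(3).tolist()
E
python3 - <<'E'
from h import *
goal([*tip(0,20),254],down(yw)); goal([*tip(0,20),113],down(yw))
p0=np.array([*tip(0,20),113]);M0=down(yw)
for th in np.r_[0,np.arange(1,12)*.15]: print(round(th,2),rel([*tip(th,16),113],down(yw+th),p0,M0))
E
```

```text
travel [5.6, -4.4, -0.1] turn [-0.001, -0.0, 0.003] rows 0.1 j [0.3  0.08 1.67 0.   1.39 0.16] clk 10.3
travel [5.6, -4.3, 140.9] turn [-0.001, -0.0, 0.003] rows 2.3 j [0.3  0.08 1.67 0.   1.39 0.16] clk 10.3
0.0 ([0.0, 4.0, 0.0], [0.0, 0.0, 0.0])
0.15 ([-1.6, 14.6, 0.0], [0.0, 0.0, -0.15])
0.3 ([-1.6, 25.4, 0.0], [0.0, 0.0, -0.3])
0.45 ([0.0, 36.0, 0.0], [0.0, 0.0, -0.45])
0.6 ([3.2, 46.3, 0.0], [0.0, 0.0, -0.6])
0.75 ([7.9, 56.0, 0.0], [0.0, 0.0, -0.75])
0.9 ([14.0, 64.9, 0.0], [0.0, 0.0, -0.9])
1.05 ([21.3, 72.8, 0.0], [0.0, 0.0, -1.05])
1.2 ([29.7, 79.4, 0.0], [0.0, 0.0, -1.2])
1.35 ([39.1, 84.8, 0.0], [0.0, 0.0, -1.35])
1.5 ([49.1, 88.7, 0.0], [0.0, 0.0, -1.5])
1.65 ([59.6, 91.0, 0.0], [-0.0, -0.0, -1.65])
```

```bash
python3 -m pendant '[{"travel":[5.6,-4.4,0],"turn":[0,0,0],"claw":0},{"travel":[5.6,-4.4,0],"turn":[0,0,0],"claw":0},{"travel":[5.6,-4.4,30],"turn":[0,0,0],"claw":0},{"travel":[5.6,-4.4,70],"turn":[0,0,0],"claw":0},{"travel":[5.6,-4.4,110],"turn":[0,0,0],"claw":0},{"travel":[5.6,-4.4,132],"turn":[0,0,0],"claw":0},{"travel":[5.6,-4.4,141],"turn":[0,0,0],"claw":0},{"travel":[5.6,-4.4,141],"turn":[0,0,0],"claw":0}]' 10
python3 - <<'E'
from h import *
goal([*tip(0,20),113],down(yw))
E
```

```text
clock: 11.3
tool_pos: [519.4, 282.6, 113.4]
tool_rot: [-2.069, -2.364, 0.0]
force: [-0.0, 0.6, -0.2]
opening: 0.002
grip_force: 0.0
travel [0.7, -0.3, 0.4] turn [-0.0, 0.0, 0.002] rows 0.0 j [ 0.31  0.22  1.78 -0.    1.13  0.17] clk 11.3
```

```bash
python3 -m pendant '[{"travel":[0,4,0],"turn":[0,0,0],"claw":0},{"travel":[-1,14,0],"turn":[0,0,-0.15],"claw":0},{"travel":[-1,25,0],"turn":[0,0,-0.3],"claw":0},{"travel":[0.5,36,0],"turn":[0,0,-0.45],"claw":0},{"travel":[0.5,36,0],"turn":[0,0,-0.45],"claw":0}]'
python3 - <<'E'
from h import *
p0=r.get_obs()['tool_pos'];M0=down(yw+.45)
p0=np.array([*tip(.45,16),113])
for th in np.r_[4:13]*.15: print(round(th,2),rel([*tip(th,16),113],down(yw+th),p0,M0))
goal(p0,M0)
c=r.get_calibration("wrist"); im=r.read_camera("wrist"); h=cv2.cvtColor(im,cv2.COLOR_BGR2HSV).astype(int);H,S,V=h[...,0],h[...,1],h[...,2]
yel=(abs(H-27)<8)&(S>150)&(V>150)
print("yel",[rect(c,b,146) for b in blobs(yel,300)][:3])
print("red",[rect(c,b,136) for b in blobs(((H<8)|(H>172))&(S>130)&(V>90),300)][:2])
E
```

```text
clock: 11.92
tool_pos: [555.9, 287.8, 114.1]
tool_rot: [1.492, 2.764, 0.001]
force: [-0.4, -0.6, 0.2]
opening: 0.004
grip_force: 0.2
0.6 ([-1.6, 10.6, 0.0], [0.0, 0.0, -0.15])
0.75 ([-1.6, 21.4, 0.0], [0.0, 0.0, -0.3])
0.9 ([0.0, 32.0, 0.0], [0.0, 0.0, -0.45])
1.05 ([3.2, 42.3, 0.0], [0.0, 0.0, -0.6])
1.2 ([7.9, 52.0, 0.0], [0.0, 0.0, -0.75])
1.35 ([14.0, 60.9, 0.0], [0.0, 0.0, -0.9])
1.5 ([21.3, 68.8, 0.0], [0.0, 0.0, -1.05])
1.65 ([29.7, 75.4, 0.0], [0.0, 0.0, -1.2])
1.8 ([39.1, 80.8, 0.0], [0.0, 0.0, -1.35])
travel [0.8, -0.9, 1.1] turn [0.001, 0.001, -0.0] rows 0.0 j [ 0.3   0.3   1.69 -0.    1.15 -0.28] clk 11.925
yel [((525.7101440429688, 339.7829895019531), (28.218420028686523, 62.297935485839844), 13.76551342010498)]
red [((554.8734130859375, 321.9593200683594), (10.745311737060547, 73.41960906982422), 25.875219345092773), ((622.90966796875, 380.6136169433594), (21.20256233215332, 21.68366241455078), 87.71168518066406)]
```

```bash
python3 - <<'E'
from h import *
im=r.read_camera("scene"); a=cv2.resize(im[150:285,130:290],(400,338),interpolation=2)
b=cv2.resize(r.read_camera("wrist"),(400,300)); b=np.vstack([b,np.zeros((38,400,3),np.uint8)])
cv2.imwrite("pics/m4.png",np.hstack([a,b]))
E
```

```text
(no output)
```

View pics/m4.png

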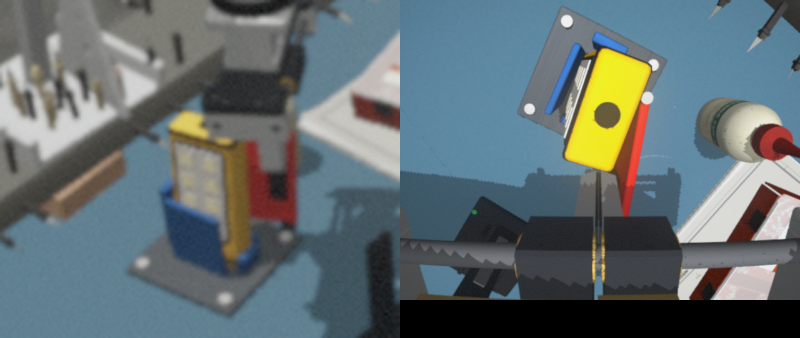

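The picture shows the light tilted and twisted in its play toward +x, because I pushed high. I'll back off so it settles, then push lower on the leg.

```bash
python3 -m pendant '[{"travel":[0,-3,0],"turn":[0,0,0],"claw":0},{"travel":[0,-6,0],"turn":[0,0,0],"claw":0},{"travel":[0,-10,0],"turn":[0,0,0],"claw":0},{"travel":[-1,-15,0],"turn":[0,0,0.1],"claw":0},{"travel":[-2,-22,0],"turn":[0,0,0.2],"claw":0},{"travel":[-2,-22,0],"turn":[0,0,0.2],"claw":0}]'
python3 - <<'E'
from h import *
c=r.get_calibration("wrist"); im=r.read_camera("wrist"); cv2.imwrite("pics/w5.png",im);h=cv2.cvtColor(im,cv2.COLOR_BGR2HSV).astype(int);H,S,V=h[...,0],h[...,1],h[...,2]
yel=(abs(H-27)<8)&(S>150)&(V>150)
print("yel",[rect(c,b,146) for b in blobs(yel,300)][:3])
print("red",[rect(c,b,136) for b in blobs(((H<8)|(H>172))&(S>130)&(V>90),300)][:2])
E
```

```text
clock: 12.82
tool_pos: [537.3, 273.7, 113.3]
tool_rot: [-1.757, -2.604, 0.0]
force: [0.1, -0.0, -0.4]
opening: 0.007
grip_force: 0.0
yel [((510.9977722167969, 336.1465759277344), (28.373666763305664, 61.54180908203125), 13.044365882873535)]
red [((543.9129028320312, 314.80126953125), (9.137225151062012, 80.84671783447266), 25.201671600341797), ((617.2398071289062, 376.6054382324219), (9.38054370880127, 21.04750633239746), 33.040306091308594)]
```

```bash
sed -i 's/^L=.*/L=np.array([511.0,336.1]);yw=0.2276/' h.py; python3 - <<'E'
from h import *
goal([*tip(.2,24,72),82],down(yw+.2))
p0=np.array([*tip(.2,24,72),82]);M0=down(yw+.2)
for th in np.r_[.2,np.arange(3,14)*.15]: print(round(th,2),rel([*tip(th,16,72),82],down(yw+th),p0,M0))
E
```

```text
travel [6.4, -0.1, 31.4] turn [0.0, -0.0, -0.043] rows 0.5 j [ 0.28  0.25  1.75  0.    1.14 -0.1 ] clk 12.875
0.2 ([-0.0, 8.0, 0.0], [0.0, 0.0, 0.0])
0.45 ([-1.7, 26.3, 0.0], [0.0, 0.0, -0.25])
0.6 ([-0.5, 37.3, 0.0], [0.0, 0.0, -0.4])
0.75 ([2.3, 48.0, 0.0], [0.0, 0.0, -0.55])
0.9 ([6.6, 58.1, 0.0], [0.0, 0.0, -0.7])
1.05 ([12.5, 67.5, 0.0], [0.0, 0.0, -0.85])
1.2 ([19.6, 75.9, 0.0], [0.0, 0.0, -1.0])
1.35 ([28.0, 83.2, 0.0], [0.0, 0.0, -1.15])
1.5 ([37.3, 89.1, 0.0], [0.0, 0.0, -1.3])
1.65 ([47.4, 93.5, 0.0], [0.0, 0.0, -1.45])
1.8 ([58.1, 96.4, 0.0], [-0.0, -0.0, -1.6])
1.95 ([69.1, 97.7, 0.0], [-0.0, -0.0, -1.75])
```

```bash
python3 -m pendant '[{"travel":[6.4,0,0],"turn":[0,0,-0.04],"claw":0},{"travel":[6.4,0,16],"turn":[0,0,-0.04],"claw":0},{"travel":[6.4,0,31],"turn":[0,0,-0.04],"claw":0},{"travel":[6.4,0,31],"turn":[0,0,-0.04],"claw":0}]'
python3 -m pendant '[{"travel":[0,8,0],"turn":[0,0,0],"claw":0},{"travel":[-1,17,0],"turn":[0,0,-0.12],"claw":0},{"travel":[-1.7,26.3,0],"turn":[0,0,-0.25],"claw":0},{"travel":[-0.5,37.3,0],"turn":[0,0,-0.4],"claw":0},{"travel":[-0.5,37.3,0],"turn":[0,0,-0.4],"claw":0}]'
python3 - <<'E'
from h import *
c=r.get_calibration("wrist"); im=r.read_camera("wrist"); cv2.imwrite("pics/w6.png",im);h=cv2.cvtColor(im,cv2.COLOR_BGR2HSV).astype(int);H,S,V=h[...,0],h[...,1],h[...,2]
yel=(abs(H-27)<8)&(S>150)&(V>150)
print("yel",[rect(c,b,146) for b in blobs(yel,300)][:3])
print("red",[rect(c,b,136) for b in blobs(((H<8)|(H>172))&(S>130)&(V>90),300)][:2])
E
```

```text
clock: 13.38
tool_pos: [533.7, 279.4, 79.6]
tool_rot: [-1.704, -2.636, 0.006]
force: [-0.1, -0.8, 0.3]
opening: 0.005
grip_force: 0.0
clock: 14.0
tool_pos: [570.4, 294.9, 82.5]
tool_rot: [1.15, 2.923, 0.0]
force: [-0.3, -0.9, -0.5]
opening: 0.002
grip_force: 0.3
yel [((525.4815063476562, 340.35247802734375), (27.903282165527344, 62.123451232910156), 13.84917163848877)]
red [((555.3988647460938, 334.4279479980469), (14.091655731201172, 52.05658721923828), 40.66163635253906), ((617.5762939453125, 378.38580322265625), (19.967201232910156, 19.95064926147461), 15.05965518951416)]
```

The lean saturates at the same place as before (14 mm at the top), so the light is braced. The leg is advancing and now stands at about 0.47. Continuing.

```bash
python3 - <<'E'
from h import *
p0=np.array([*tip(.6,16,72),82]);M0=down(yw+.6)
goal(p0,M0)
for th in np.arange(5,14)*.15: print(round(th,2),rel([*tip(th,16,72),82],down(yw+th),p0,M0))
E
```

```text
travel [0.6, -0.6, 0.6] turn [0.001, 0.0, -0.007] rows 0.0 j [ 0.3   0.37  1.66 -0.    1.11 -0.52] clk 14.05
0.75 ([-1.6, 10.9, 0.0], [0.0, 0.0, -0.15])
0.9 ([-1.5, 22.0, 0.0], [0.0, 0.0, -0.3])
1.05 ([0.2, 32.9, 0.0], [0.0, 0.0, -0.45])
1.2 ([3.5, 43.4, 0.0], [0.0, 0.0, -0.6])
1.35 ([8.4, 53.4, 0.0], [0.0, 0.0, -0.75])
1.5 ([14.7, 62.5, 0.0], [0.0, 0.0, -0.9])
1.65 ([22.3, 70.5, 0.0], [0.0, 0.0, -1.05])
1.8 ([31.0, 77.3, 0.0], [0.0, 0.0, -1.2])
1.95 ([40.6, 82.7, 0.0], [0.0, 0.0, -1.35])
```

```bash
python3 -m pendant '[{"travel":[-1.6,11,0],"turn":[0,0,-0.15],"claw":0},{"travel":[-1.5,22,0],"turn":[0,0,-0.3],"claw":0},{"travel":[0,33,0],"turn":[0,0,-0.45],"claw":0},{"travel":[3.5,43.5,0],"turn":[0,0,-0.6],"claw":0},{"travel":[8.5,53.5,0],"turn":[0,0,-0.75],"claw":0},{"travel":[14.7,62.5,0],"turn":[0,0,-0.9],"claw":0},{"travel":[14.7,62.5,0],"turn":[0,0,-0.9],"claw":0}]'
cat > look.py <<'E'
from h import *
c=r.get_calibration("wrist"); im=r.read_camera("wrist"); cv2.imwrite("pics/last.png",im);h=cv2.cvtColor(im,cv2.COLOR_BGR2HSV).astype(int);H,S,V=h[...,0],h[...,1],h[...,2]
yel=(abs(H-27)<8)&(S>150)&(V>150)
f=lambda t:[np.round(np.array(x),1).tolist() for x in t]
print("yel",[f(rect(c,b,146)) for b in blobs(yel,300)][:3])
print("red",[f(rect(c,b,136)) for b in blobs(((H<8)|(H>172))&(S>130)&(V>90),300)][:3])
E
python3 look.py; python3 - <<'E'
from h import *
p0=np.array([*tip(1.5,16,72),82]);M0=down(yw+1.5)
goal(p0,M0)
for th in np.arange(10.5,14,.5)*.15: print(round(th,2),rel([*tip(th,16,72),82],down(yw+th),p0,M0))
E
```

```text
clock: 14.92
tool_pos: [601.4, 350.9, 82.6]
tool_rot: [-0.234, 3.132, 0.0]
force: [-0.3, -1.2, -0.3]
opening: 0.006
grip_force: 0.4
yel [[[519.9, 344.3], [28.7, 62.0], 14.6]]
red [[[562.8, 359.8], [50.2, 17.1], 4.7]]
travel [0.7, 0.2, 0.6] turn [0.0, 0.001, -0.008] rows 0.0 j [ 0.37  0.48  1.51 -0.    1.15 -1.35] clk 14.975
1.58 ([-1.0, 5.4, 0.0], [0.0, 0.0, -0.075])
1.65 ([-1.6, 10.9, 0.0], [0.0, 0.0, -0.15])
1.72 ([-1.8, 16.5, 0.0], [0.0, 0.0, -0.225])
1.8 ([-1.5, 22.0, 0.0], [0.0, 0.0, -0.3])
1.88 ([-0.9, 27.5, 0.0], [0.0, 0.0, -0.375])
1.95 ([0.2, 32.9, 0.0], [0.0, 0.0, -0.45])
2.02 ([1.7, 38.2, 0.0], [0.0, 0.0, -0.525])
```

The bottle may be close to the leg's end, so I'll locate it before pushing further.

```bash
python3 - <<'E'
from h import *
ct=r.get_calibration("top");cs=r.get_calibration("scene")
# bottle cap triangulated from first pictures
def cap(n,c,x0,y0,x1,y1):
    im=cv2.imread(f"pics/{n}0.png");h=cv2.cvtColor(im,cv2.COLOR_BGR2HSV).astype(int);H,S,V=h[...,0],h[...,1],h[...,2]
    m=(((H<10)|(H>170))&(S>110)&(V>60));w=np.zeros_like(m);w[y0:y1,x0:x1]=m[y0:y1,x0:x1];b=blobs(w,4)[0];return b.reshape(-1,2).mean(0)
ut=cap("top",ct,175,195,215,230);us=cap("scene",cs,225,170,255,200)
a,d=ray(ct,[ut]);b,e=ray(cs,[us]);d=d[0];e=e[0]
s=np.linalg.lstsq(np.c_[d,-e],b-a,rcond=None)[0];print(ut,us,"cap",a+d*s[0],b+e*s[1])
# same for body in wrist view w3 and now
c=r.get_calibration("wrist");im=r.read_camera("wrist");h=cv2.cvtColor(im,cv2.COLOR_BGR2HSV).astype(int);H,S,V=h[...,0],h[...,1],h[...,2]
m=(((H<10)|(H>170))&(S>110)&(V>60))
for q in blobs(m,60): print(q.reshape(-1,2).mean(0),rect(c,q,130))
cv2.imwrite("pics/w7.png",im)
E
```

```text
[185.55172414 208.79310345] [235.25       181.70833333] cap [648.67689645 386.01794159 103.59137871] [647.60124822 387.13862061 103.70593563]
[367.17449664 257.36465324] ((564.9442138671875, 360.4161682128906), (53.27027893066406, 18.044452667236328), 4.555236339569092)
[115.9762533  455.25593668] ((653.6489868164062, 280.75762939453125), (17.191190719604492, 59.88084030151367), 11.230326652526855)
```

View pics/w7.png

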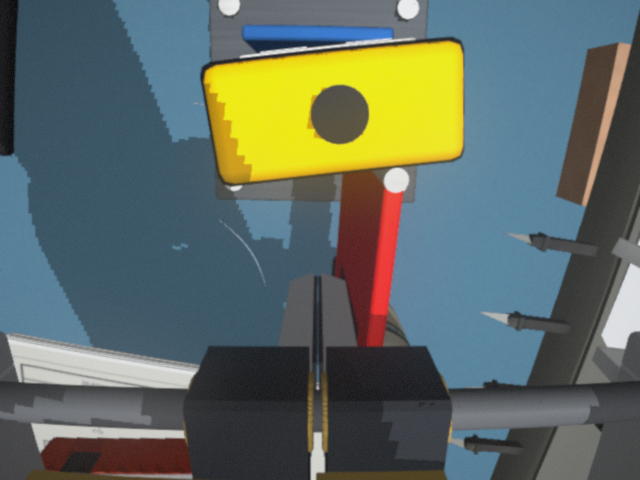

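The bottle stands at about (648,386), so the leg's end should clear it by about 14 mm. The picture has the hinge at (396,180) and the leg about 0.25 rad short of square. Continuing to the stop.

```bash
python3 -m pendant '[{"travel":[-1,5.4,0],"turn":[0,0,-0.08],"claw":0},{"travel":[-1.6,11,0],"turn":[0,0,-0.15],"claw":0},{"travel":[-1.6,11,0],"turn":[0,0,-0.15],"claw":0}]'
python3 -m pendant '[{"travel":[0,4,0],"turn":[0,0,0],"claw":0},{"travel":[0,8,0],"turn":[0,0,0],"claw":0},{"travel":[0,8,0],"turn":[0,0,0],"claw":0}]'
python3 look.py
```

```text
clock: 15.4
tool_pos: [601.4, 361.4, 82.6]
tool_rot: [-0.468, 3.106, -0.0]
force: [0.3, -0.3, -0.2]
opening: 0.006
grip_force: 0.6
clock: 15.78
tool_pos: [600.9, 364.0, 82.4]
tool_rot: [-0.469, 3.105, -0.016]
force: [4.6, -16.8, 1.7]
opening: 0.004
grip_force: 9.0
yel [[[519.2, 344.6], [28.5, 62.0], 15.2]]
red [[[561.7, 367.0], [49.7, 14.5], 15.9]]
```

17 N resistance, and the leg's angle (15.9°) matches the light's yaw (15.2°), so it is against its stop. Backing off and rising.

```bash
python3 -m pendant '[{"travel":[0,-8,0],"turn":[0,0,0],"claw":0},{"travel":[0,-16,0],"turn":[0,0,0],"claw":0},{"travel":[0,-28,0],"turn":[0,0,0],"claw":0},{"travel":[0,-36,0],"turn":[0,0,0],"claw":0},{"travel":[0,-36,-60],"turn":[0,0,0],"claw":0},{"travel":[0,-36,-120],"turn":[0,0,0],"claw":0},{"travel":[0,-36,-175],"turn":[0,0,0],"claw":94},{"travel":[0,-36,-175],"turn":[0,0,0],"claw":94}]'
python3 look.py; python3 - <<'E'
from h import *
goal([512,337,255],down(yw+1.57))
E
```

```text
clock: 16.82
tool_pos: [612.1, 335.9, 264.7]
tool_rot: [-0.471, 3.094, 0.004]
force: [0.3, -0.3, -0.7]
opening: 0.179
grip_force: 0.0
yel [[[519.1, 338.1], [28.9, 62.5], 14.1]]
red [[[576.1, 365.8], [78.4, 14.8], 18.8], [[633.7, 379.2], [22.5, 19.7], 73.4]]
travel [93.7, 31.0, 5.0] turn [0.001, 0.006, 0.075] rows 1.6 j [ 0.34  0.32  1.39  0.    1.43 -1.53] clk 16.875
```

Top centre is (519,338), yaw 0.246. Approaching to grasp across the width.

```bash
python3 -m pendant '[{"travel":[50,16,5],"turn":[0,0.006,0.03],"claw":94},{"travel":[87,31,5],"turn":[0,0.006,0.056],"claw":94},{"travel":[87,31,5],"turn":[0,0.006,0.056],"claw":94},{"travel":[87,31,5],"turn":[0,0.006,0.056],"claw":94},{"travel":[87,31,5],"turn":[0,0.006,0.056],"claw":94}]'
python3 look.py; python3 - <<'E'
from h import *
goal([518,338,103],down(.246+np.pi/2)); print(r.get_obs()['opening'])
E
```

```text
clock: 17.5
tool_pos: [518.1, 338.3, 251.7]
tool_rot: [0.384, -3.112, 0.002]
force: [-0.7, -0.2, -0.7]
opening: 0.76
grip_force: 0.0
yel [[[518.1, 338.0], [27.2, 62.5], 14.0]]
red [[[575.3, 367.3], [77.4, 5.9], 14.9], [[625.9, 379.5], [21.3, 21.5], 13.9]]
travel [-0.8, -0.3, 148.8] turn [-0.0, -0.006, -0.001] rows 2.4 j [ 0.4   0.15  1.6   0.    1.4  -1.42] clk 17.55
0.801398193891117
```

```bash
python3 -m pendant '[{"travel":[0,0,0],"turn":[0,0,0],"claw":94},{"travel":[-1,0,20],"turn":[0,-0.006,0],"claw":94},{"travel":[-1,0,50],"turn":[0,-0.006,0],"claw":94},{"travel":[-1,0,80],"turn":[0,-0.006,0],"claw":94},{"travel":[-1,0,110],"turn":[0,-0.006,0],"claw":94},{"travel":[-1,0,135],"turn":[0,-0.006,0],"claw":94},{"travel":[-1,0,149],"turn":[0,-0.006,0],"claw":94},{"travel":[-1,0,149],"turn":[0,-0.006,0],"claw":94}]' 6
python3 -m pendant '[{"travel":[0,0,0],"turn":[0,0,0],"claw":50},{"travel":[0,0,0],"turn":[0,0,0],"claw":50},{"travel":[0,0,0],"turn":[0,0,0],"claw":50},{"travel":[0,0,0],"turn":[0,0,0],"claw":50},{"travel":[0,0,0],"turn":[0,0,0],"claw":50}]' 6
python3 -m pendant '[{"travel":[0,0,0],"turn":[0,0,0],"claw":50},{"travel":[0,0,0],"turn":[0,0,0],"claw":50}]' 40
```

```text
clock: 18.55
tool_pos: [517.0, 338.4, 102.4]
tool_rot: [0.385, -3.116, 0.001]
force: [0.0, 0.2, -0.3]
opening: 1.0
grip_force: 0.0
clock: 19.18
tool_pos: [517.8, 338.3, 103.8]
tool_rot: [-0.386, 3.117, -0.001]
force: [0.6, -2.0, 2.3]
opening: 0.682
grip_force: 6.0
clock: 19.42
tool_pos: [517.8, 338.5, 103.7]
tool_rot: [-0.386, 3.117, -0.001]
force: [0.4, -2.8, 3.9]
opening: 0.678
grip_force: 40.0
```

Grip is 63.8 mm and 40 N. Lifting and measuring the light in the hand.

```bash
python3 -m pendant '[{"travel":[0,0,-8],"turn":[0,0,0],"claw":50},{"travel":[0,0,-25],"turn":[0,0,0],"claw":50},{"travel":[0,0,-50],"turn":[0,0,0],"claw":50},{"travel":[0,0,-80],"turn":[0,0,0],"claw":50},{"travel":[0,0,-115],"turn":[0,0,0],"claw":50},{"travel":[0,0,-150],"turn":[0,0,0],"claw":50},{"travel":[0,0,-160],"turn":[0,0,0],"claw":50},{"travel":[0,0,-160],"turn":[0,0,0],"claw":50}]'
python3 - <<'E'
from h import *
o=r.get_obs();p=o['tool_pos'];C=R.from_rotvec(o['tool_rot']).as_matrix()
c=r.get_calibration("wrist");im=r.read_camera("wrist");cv2.imwrite("pics/w8.png",im)
h=cv2.cvtColor(im,cv2.COLOR_BGR2HSV).astype(int);H,S,V=h[...,0],h[...,1],h[...,2]
f=lambda t:[np.round(np.array(x),1).tolist() for x in t]
yel=(abs(H-27)<8)&(S>150)&(V>120)
for b in blobs(yel,400):
    print("yel",f(rect(c,b,p[2]+42)), b.reshape(-1,2).min(0),b.reshape(-1,2).max(0))
for b in blobs((((H<8)|(H>172))&(S>130)&(V>90)),300): print("red",f(rect(c,b,p[2]+32)),b.reshape(-1,2).min(0),b.reshape(-1,2).max(0))
# predicted corners of light (light frame = tool: x_l=-x_t, y_l=y_t), origin 101 below TCP
for zt in(-101,39):
  for x in(-15,15):print(zt,x,proj(c,[p+C@np.array([-x,y,-zt]) for y in(-32,32)]).round().tolist())
print(p,C.round(3).tolist())
E
```

```text
clock: 20.42
tool_pos: [516.7, 338.7, 263.2]
tool_rot: [0.386, -3.117, 0.0]
force: [-0.3, -0.2, -4.7]
opening: 0.68
grip_force: 40.0
yel [[516.3, 339.3], [27.6, 61.9], 14.0] [227 321] [408 390]
yel [[469.4, 333.2], [38.9, 12.8], 79.6] [270 215] [382 267]
red [[565.5, 366.7], [25.4, 6.3], 13.7] [344 432] [360 479]
-101 -15 [[268.0, 217.0], [364.0, 217.0]]
-101 15 [[269.0, 259.0], [363.0, 259.0]]
39 -15 [[222.0, 314.0], [408.0, 314.0]]
39 15 [[228.0, 388.0], [402.0, 388.0]]
[516.73782154 338.72400255 263.16297023] [[-0.97, -0.244, -0.001], [-0.244, 0.97, -0.0], [0.001, 0.0, -1.0]]
```

The light hangs upright in the hand: its predicted and seen corners agree within a few pixels. Moving over the mat.

```bash
python3 - <<'E'
from h import *
goal([585,-166,290],down(-.151+np.pi/2)); goal([585,-166,220],down(-.151+np.pi/2,.265,-.151))
E
```

```text
travel [56.5, -506.0, -27.8] turn [-0.001, -0.003, 0.397] rows 8.2 j [ 0.4   0.14  1.6   0.    1.41 -1.42] clk 20.475
travel [56.3, -506.0, 42.2] turn [-0.054, 0.259, 0.395] rows 8.2 j [ 0.4   0.14  1.6   0.    1.41 -1.42] clk 20.475
```

```bash
python3 -m pendant '[{"travel":[2,-15,-20],"turn":[0,0,0],"claw":50},{"travel":[6,-45,-28],"turn":[0,0,0.05],"claw":50},{"travel":[10,-85,-28],"turn":[0,0,0.1],"claw":50},{"travel":[15,-130,-28],"turn":[0,0,0.15],"claw":50},{"travel":[20,-175,-28],"turn":[0,0,0.2],"claw":50},{"travel":[25,-220,-28],"turn":[0,0,0.25],"claw":50},{"travel":[28,-250,-28],"turn":[0,0,0.28],"claw":50},{"travel":[28,-255,-28],"turn":[0,0,0.28],"claw":50}]'
python3 - <<'E'
from h import *
goal([585,-166,290],down(-.151+np.pi/2))
E
```

```text
clock: 21.48
tool_pos: [552.2, 82.2, 291.5]
tool_rot: [-0.058, -3.14, 0.001]
force: [-0.0, -0.4, -4.3]
opening: 0.68
grip_force: 40.0
travel [-42.0, -246.8, 1.6] turn [-0.0, -0.001, 0.114] rows 4.0 j [-0.06 -0.02  1.71 -0.    1.45 -1.59] clk 21.475
```

```bash
python3 -m pendant '[{"travel":[-3,-20,0],"turn":[0,0,0.01],"claw":50},{"travel":[-10,-60,0],"turn":[0,0,0.03],"claw":50},{"travel":[-18,-105,0],"turn":[0,0,0.05],"claw":50},{"travel":[-26,-150,0],"turn":[0,0,0.07],"claw":50},{"travel":[-33,-195,0],"turn":[0,0,0.09],"claw":50},{"travel":[-39,-230,0],"turn":[0,0,0.11],"claw":50},{"travel":[-42,-247,0],"turn":[0,0,0.114],"claw":50},{"travel":[-42,-247,0],"turn":[0,0,0.114],"claw":50}]'
python3 - <<'E'
from h import *
goal([585,-166,160],down(-.151+np.pi/2,.265,-.151))
c=r.get_calibration("top");im=r.read_camera("top");cv2.imwrite("pics/t9.png",im)
h=cv2.cvtColor(im,cv2.COLOR_BGR2HSV).astype(int);H,S,V=h[...,0],h[...,1],h[...,2]
w=np.zeros_like(S,bool);w[270:320,380:420]=1
print([rect(c,b,14) for b in blobs((V>150)&(S<60)&w)][:2])
E
```

```text
clock: 22.48
tool_pos: [585.8, -164.1, 291.1]
tool_rot: [-0.233, -3.132, -0.001]
force: [0.8, 0.6, -4.2]
opening: 0.676
grip_force: 40.0
travel [0.5, -2.1, 131.1] turn [0.0, 0.264, 0.003] rows 2.1 j [-0.46  0.1   1.59  0.    1.46 -1.88] clk 22.475
[((473.69293212890625, -137.63275146484375), (11.238513946533203, 51.47149658203125), 62.21778106689453)]
```

```bash
python3 -m pendant '[{"travel":[0,-2,20],"turn":[0,0.04,0],"claw":50},{"travel":[0,-2,50],"turn":[0,0.1,0],"claw":50},{"travel":[0,-2,80],"turn":[0,0.16,0],"claw":50},{"travel":[0,-2,110],"turn":[0,0.22,0],"claw":50},{"travel":[0.5,-2,131],"turn":[0,0.264,0.003],"claw":50},{"travel":[0.5,-2,131],"turn":[0,0.264,0.003],"claw":50},{"travel":[0.5,-2,131],"turn":[0,0.264,0.003],"claw":50}]'
python3 - <<'E'
from h import *
goal([585,-166,112],down(-.151+np.pi/2,.265,-.151))
goal([585,-166,102],down(-.151+np.pi/2,.265,-.151))
E
```

```text
clock: 23.4
tool_pos: [585.9, -165.1, 161.7]
tool_rot: [-0.215, -2.873, -0.027]
force: [0.3, 0.9, -4.2]
opening: 0.684
grip_force: 40.0
travel [-12.2, -1.0, 48.2] turn [-0.001, 0.004, 0.001] rows 0.8 j [-0.43  0.37  1.53 -0.07  1.5  -1.84] clk 23.4
travel [-14.7, -1.0, 57.9] turn [-0.001, 0.004, 0.001] rows 1.0 j [-0.43  0.37  1.53 -0.07  1.5  -1.84] clk 23.4
```

```bash
python3 -m pendant '[{"travel":[-4,-0.5,15],"turn":[0,0,0],"claw":50},{"travel":[-8,-1,30],"turn":[0,0,0],"claw":50},{"travel":[-11,-1,42],"turn":[0,0,0],"claw":50},{"travel":[-12.2,-1,48],"turn":[0,0,0],"claw":50},{"travel":[-12.2,-1,48],"turn":[0,0,0],"claw":50}]'
python3 -m pendant '[{"travel":[-0.5,0,2],"turn":[0,0,0],"claw":50},{"travel":[-1,0,4],"turn":[0,0,0],"claw":50},{"travel":[-1.3,0,5],"turn":[0,0,0],"claw":50},{"travel":[-1.3,0,5],"turn":[0,0,0],"claw":50}]'
```

```text
clock: 24.02
tool_pos: [583.9, -166.5, 110.1]
tool_rot: [-0.217, -2.869, -0.029]
force: [-0.4, -1.0, -4.2]
opening: 0.68
grip_force: 40.0
clock: 24.52
tool_pos: [584.6, -166.8, 106.8]
tool_rot: [-0.217, -2.871, -0.027]
force: [-1.2, 0.1, 1.9]
opening: 0.682
grip_force: 40.0
```

```bash
python3 - <<'E'
from h import *
im=r.read_camera("scene");c=r.get_calibration("scene");u=proj(c,[[600,-170,60]])[0].astype(int)
cv2.imwrite("pics/s10.png",im[u[1]-80:u[1]+80,u[0]-100:u[0]+100]);print(u,r.get_obs()['force'],r.get_obs()['wrist_torque'])
h=cv2.cvtColor(im,cv2.COLOR_BGR2HSV).astype(int);H,S,V=h[...,0],h[...,1],h[...,2]
w=np.zeros_like(S,bool);w[u[1]-80:u[1]+80,u[0]-100:u[0]+100]=1
for b in blobs((((H<8)|(H>172))&(S>130)&(V>70))&w,40): 
    q=cv2.minAreaRect(b);print("red",q)
q=lambda x,y,z:(15+(x-15)*np.cos(.265)+z*np.sin(.265), y, -(x-15)*np.sin(.265)+z*np.cos(.265))
ex=np.array([np.cos(.151),-np.sin(.151)]);ey=np.array([np.sin(.151),np.cos(.151)])
E0=np.array([573.7,-164.1])-15*ex
W=lambda t:[*(E0+t[0]*ex+t[1]*ey),t[2]+4]
print("expected leg corners",proj(c,[W(q(*p)) for p in[(20,15,30),(105,15,30),(105,15,130),(20,15,130)]]).round())
print([b.reshape(-1,2)[[b[:,0,k].argmin() for k in(0,1)]+[b[:,0,k].argmax() for k in(0,1)]].tolist() for b in blobs((((H<8)|(H>172))&(S>130)&(V>70))&w,40)[:1]])
E
```

```text
[425 310] [-0.58643062  0.11747337  2.59957049] [ 0.10564964 -0.02634106  0.04080234]
expected leg corners [[414. 319.]
 [437. 305.]
 [450. 267.]
 [427. 279.]]
[]
```

```bash
python3 -m pendant '[{"travel":[-0.3,0,1],"turn":[0,0,0],"claw":50},{"travel":[-0.3,0,1],"turn":[0,0,0],"claw":50}]'; python3 -c "
from rig import r;o=r.get_obs();print(o['force'],o['wrist_torque'],o['tool_pos'])"
```

```text
clock: 24.82
tool_pos: [584.7, -166.8, 106.5]
tool_rot: [-0.217, -2.871, -0.027]
force: [-3.5, 0.4, 7.8]
opening: 0.678
grip_force: 40.0
[-3.53967118  0.35417581  7.82253379] [0.28134095 0.38675072 0.12166201] [ 584.72040408 -166.8286408   106.46340794]
```

The contact torque fits the lower edge touching and the foot still a little up, so I'll lean back a bit more about that edge.

```bash
python3 -m pendant '[{"travel":[-1.7,0,-0.8],"turn":[0,0.02,0],"claw":50},{"travel":[-1.7,0,-0.8],"turn":[0,0.02,0],"claw":50}]'; python3 -c "
from rig import r;o=r.get_obs();print(o['force'],o['wrist_torque'],o['tool_pos'])"
python3 -m pendant '[{"travel":[-1.9,0,-0.3],"turn":[0,0.02,0],"claw":50},{"travel":[-1.9,0,-0.3],"turn":[0,0.02,0],"claw":50}]'; python3 -c "
from rig import r;o=r.get_obs();print(o['force'],o['wrist_torque'],o['tool_pos'])"
```

```text
clock: 25.08
tool_pos: [586.8, -167.2, 107.7]
tool_rot: [-0.215, -2.851, -0.029]
force: [-4.6, 1.5, 10.8]
opening: 0.68
grip_force: 40.0
[-4.58500789  1.53171153 10.82963519] [0.49993065 0.7414299  0.11893494] [ 586.78741203 -167.22505537  107.72185838]
clock: 25.32
tool_pos: [588.9, -167.6, 108.9]
tool_rot: [-0.213, -2.831, -0.031]
force: [-7.1, 1.6, 16.8]
opening: 0.676
grip_force: 40.0
[-7.12360633  1.64144296 16.84127407] [0.74278455 1.26155193 0.11986878] [ 588.88950886 -167.61073801  108.85703235]
```

Force rose even as the TCP rose, so it is the foot that presses: the light was already leaning slightly more in the hand. Reversing the lean.

```bash
python3 -m pendant '[{"travel":[1.8,0,0.4],"turn":[0,-0.02,0],"claw":50},{"travel":[3.6,0,0.8],"turn":[0,-0.04,0],"claw":50},{"travel":[3.6,0,0.8],"turn":[0,-0.04,0],"claw":50}]'; python3 -c "
from rig import r;o=r.get_obs();print(o['force'],o['wrist_torque'],o['tool_pos'])"
python3 -m pendant '[{"travel":[1.8,0,0],"turn":[0,-0.02,0],"claw":50},{"travel":[1.8,0,0],"turn":[0,-0.02,0],"claw":50}]'; python3 -c "
from rig import r;o=r.get_obs();print(o['force'],o['wrist_torque'],o['tool_pos'])"
```

```text
clock: 25.7
tool_pos: [584.6, -166.8, 106.4]
tool_rot: [-0.217, -2.871, -0.027]
force: [-4.0, 1.6, 6.6]
opening: 0.677
grip_force: 40.0
[-3.98332777  1.64111391  6.64318004] [0.24576692 0.3189366  0.0769512 ] [ 584.57835199 -166.8314307   106.41797609]
clock: 25.95
tool_pos: [582.6, -166.4, 105.3]
tool_rot: [-0.219, -2.891, -0.026]
force: [0.4, -0.9, 0.0]
opening: 0.679
grip_force: 40.0
[ 0.41380326 -0.92944608  0.01610291] [-0.09487528 -0.42589099 -0.01755169] [ 582.62886214 -166.37544956  105.27593626]
```

```bash
python3 -m pendant '[{"travel":[0.6,0,1],"turn":[0,-0.01,0],"claw":50},{"travel":[0.6,0,1],"turn":[0,-0.01,0],"claw":50}]'; python3 -c "
from rig import r;o=r.get_obs();print(o['force'],o['wrist_torque'],o['tool_pos'])"
python3 -m pendant '[{"travel":[0,0,1],"turn":[0,0,0],"claw":50},{"travel":[0,0,1],"turn":[0,0,0],"claw":50}]'; python3 -c "
from rig import r;o=r.get_obs();print(o['force'],o['wrist_torque'],o['tool_pos'])"
```

```text
clock: 26.2
tool_pos: [581.7, -166.3, 104.6]
tool_rot: [-0.219, -2.9, -0.025]
force: [-0.4, -0.7, -0.5]
opening: 0.681
grip_force: 40.0
[-0.43439792 -0.72086243 -0.48149036] [-0.13001897 -0.33125357 -0.02178957] [ 581.72898665 -166.27570064  104.55038372]
clock: 26.45
tool_pos: [581.8, -166.3, 104.3]
tool_rot: [-0.219, -2.9, -0.025]
force: [-3.0, -0.1, 5.1]
opening: 0.682
grip_force: 40.0
[-3.04611561 -0.13251796  5.1106269 ] [-0.0328365   0.01712225 -0.02941919] [ 581.76454244 -166.31396565  104.28927191]
```

```bash
python3 -m pendant '[{"travel":[1.6,0,0],"turn":[0,-0.015,0],"claw":50},{"travel":[1.6,0,0],"turn":[0,-0.015,0],"claw":50}]'; python3 -c "
from rig import r;o=r.get_obs();print(o['force'],o['wrist_torque'],o['tool_pos'])"
python3 -m pendant '[{"travel":[0,0,1],"turn":[0,0,0],"claw":50},{"travel":[0,0,1],"turn":[0,0,0],"claw":50}]'; python3 -c "
from rig import r;o=r.get_obs();print(o['force'],o['wrist_torque'],o['tool_pos'])"
```

```text
clock: 26.7
tool_pos: [579.8, -165.8, 103.5]
tool_rot: [-0.22, -2.915, -0.024]
force: [0.7, -1.2, -1.9]
opening: 0.677
grip_force: 40.0
[ 0.69692637 -1.22841109 -1.9114889 ] [-0.21055348 -0.46690571 -0.01755263] [ 579.75314798 -165.77108336  103.48254422]
clock: 26.95
tool_pos: [579.9, -165.8, 103.3]
tool_rot: [-0.22, -2.915, -0.024]
force: [-0.9, 0.2, 2.0]
opening: 0.681
grip_force: 40.0
[-0.91129684  0.15374516  1.98218582] [ 0.02066032 -0.24467876 -0.02121323] [ 579.86274564 -165.84884307  103.3146694 ]
```

Near balanced, with the TCP at 103.3 (expected 102.5). Releasing gently, then retreating along the fingers.

```bash
python3 -m pendant '[{"travel":[0,0,0.6],"turn":[0,0,0],"claw":50},{"travel":[0,0,0.6],"turn":[0,0,0],"claw":50}]' 5
python3 -m pendant '[{"travel":[0,0,0],"turn":[0,0,0],"claw":66},{"travel":[0,0,0],"turn":[0,0,0],"claw":70},{"travel":[0,0,0],"turn":[0,0,0],"claw":80},{"travel":[0,0,0],"turn":[0,0,0],"claw":90},{"travel":[0,0,0],"turn":[0,0,0],"claw":92},{"travel":[0,0,0],"turn":[0,0,0],"claw":92}]' 5
python3 -m pendant '[{"travel":[0,0,-15],"turn":[0,0,0],"claw":92},{"travel":[0,0,-45],"turn":[0,0,0],"claw":92},{"travel":[0,0,-90],"turn":[0,0,0],"claw":92},{"travel":[0,0,-140],"turn":[0,0,0],"claw":92},{"travel":[0,0,-180],"turn":[0,0,0],"claw":92},{"travel":[0,0,-200],"turn":[0,0,0],"claw":92},{"travel":[0,0,-200],"turn":[0,0,0],"claw":92}]'
python3 - <<'E'
from h import *
a=r.read_camera("wrist");b=r.read_camera("scene")
cv2.imwrite("pics/fin.png",np.hstack([cv2.resize(a,(400,300)),cv2.resize(b[220:430,300:580],(400,300),interpolation=2)]))
E
```

```text
clock: 27.2
tool_pos: [578.9, -165.7, 102.0]
tool_rot: [-0.22, -2.913, -0.024]
force: [-2.2, 1.0, -0.6]
opening: 0.68
grip_force: 5.0
clock: 27.95
tool_pos: [579.7, -165.9, 102.5]
tool_rot: [-0.22, -2.915, -0.023]
force: [-0.0, 0.4, 0.9]
opening: 0.975
grip_force: 0.0
clock: 28.82
tool_pos: [623.3, -172.5, 299.2]
tool_rot: [-0.22, -2.917, -0.022]
force: [0.6, -0.2, -0.7]
opening: 0.98
grip_force: 0.0
```

View pics/fin.png

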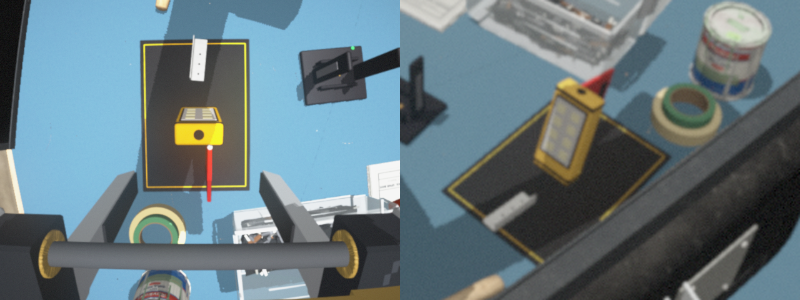

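The light stands leaning on its leg at the middle of the mat, lens toward the untouched angle, with the gripper clear. By the placing geometry the foot is about 40 mm inside the mat's edge.

```bash
python3 -c "
from rig import r;print(r.finish_job())"
```

```text
the job is handed in; nothing more can be done
None
```

I handed the job in at about 29 s: the light stands on its lower end and its fully opened leg on the mat, lens facing the untouched angle, though during the push in the bench stop it tipped back about 0.1 rad and twisted within its play before settling upright.

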